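# Set the centrifuge dial and hold its lid open for loading

### The job

Get the small centrifuge ready for loading: with its lid still shut, turn the grey speed dial on its front deck clockwise until the white pointer is on the red mark. Then lift the teal lid, which falls shut by itself, and finish while holding it open with the gripper at 50 degrees (within 5), without letting go. Leave the dial at its setting and the cup, bottle, tube rack and pipette beside the machine where they are.

Things in the scene. Friction and masses are not known exactly. Their poses are not given: they have to be found in the camera images.
- centrifuge: White bench centrifuge, fixed in place, 300 deep (its x) x 260 wide (y) x 110 mm high without lid. Origin: centre of its underside on the bench top; its -x side is the front (towards the robot), z up. The front 100 mm of its top is a flat dark control deck at z = 110 mm with the dial and a display 4 mm proud; behind it the teal lid covers the rotor well.
- dial (a joint): Speed dial angle in rad, growing clockwise seen from above; range 0 to 5.236; 11 marks on the deck 0.5236 rad apart, from 0. The fifth mark (2.094 rad) is the wide red one, the others are thin and white. It stays where it is left (friction 0.04 N m) and starts between 0.70 and 1.5.
- dial_grip (a point): Point on the dial's vertical axis at grip height, at (-98, -55, 142) mm in the centrifuge's frame, 9 mm below the top of its grey grip bar. The bar is 46 long, 14 wide, 34 mm high on a 62 mm disc; the deck is 32 mm below this point. x runs along the bar, the white pointer stripe is on its -x half; z up.
- dial_pointer (a point): The point on the deck, 36 mm from the dial's axis, at which the white pointer of the dial points; moves with the dial.
- red_mark (a point): The point of the wide red mark on the deck at 36 mm from the dial's axis (the mark is 14 x 5 mm and runs outward from there). The pointer point coincides with it when the dial is set.
- lid (a joint): Lid opening angle in rad: 0 shut (lid level), grows as its front edge swings up and away from the robot, 50 degrees = 0.873, stop at 1.45. No spring, no latch, no stay: it falls shut from every angle when let go.
- lid_hinge (a point): Middle of the lid's hinge line, which runs along the centrifuge's y axis at (140, 0, 112) mm in the centrifuge's frame; its axes are those of the centrifuge. Does not move with the lid.
- lid_handle (a point): Middle of the lid's round steel bar handle, moves with the lid. Bar 10 mm thick, 100 long along its y (parallel to the hinge line), on two end posts; z is the lid's outward normal. With the lid shut it is 150 mm in front of and 53 mm above the hinge line, 35 mm above the lid's top face, 40 mm behind its front edge. Lid 190 deep x 250 wide x 18 mm thick, 0.3 to 0.65 kg.
- cup: Clear specimen cup with red cap, 52 mm diameter, 62 high, standing beside the centrifuge: leave alone. Origin: centre of its underside.
- reagent: Amber glass bottle with white cap, 60 mm diameter, 125 high, standing beside the centrifuge: leave alone. Origin: centre of its underside.
- rack: Blue tube rack with capped tubes, 160 (its x) x 55 mm, 90 high with tubes: leave alone. Origin: centre of its underside.
- pipette: White and blue pipette lying flat along its x, about 245 mm long (from -121 to +125 mm), 22 high: leave alone. Origin: on the bench, near its middle.

How it is judged:
By the outcome, as a careful person would: the job done as asked, in the order asked, and still so for the second after the job is handed in, while the arm keeps its last pose, push and grip.
It also fails if it takes over 48 s, if anything falls off the work surface, if the arm or the gripper's body presses on something with over 40 N, if the wrist force passes 120 N, or if a joint passes its speed limit or range.

### The arm

A 6-joint arm with a two-finger parallel gripper is mounted at the origin on the work surface. World frame = base frame: x ahead of the robot, y to its left, z up, the work surface at z = 0. Lengths are in m, angles in rad, forces in N, time in s.
With the tool pointing down it reaches from about 0.35 to 0.975 m from the base axis. Payload 7.1 kg.
Tool frame: the origin (TCP) lies at the very end of the fingers, on their centre line; the grasp point (between the pads) lies 19 mm behind it (ctrl.tcp_to_grasp is the distance from the TCP to the grasp point, in m); z points along the fingers, y is the line along which they close (so a half turn about z gives the same grasp; the last joint's range is limited). The gripper opens to 88 mm and grips with 3 to 60 N. Pads are 20 mm wide; open, the fingers measure 115 mm over their backs; the gripper's body (75 mm by 178 mm) begins 61 mm behind the grasp point.
Start: joints at [-1.12, 0.423, 1.63, -0, 1.089, -0.019], TCP at [0.283, -0.557, 0.202] pointing down, gripper open.
Joint ranges: [-3, 3], [-0.9, 2.11], [0.09, 2.58], [-1.31, 4.45], [0.11, 2.69], [-2.54, 2.54]. Speed limits (rad/s): [2.39, 2.39, 3.01, 3.14, 3.14, 3.14].

### API

Orientations are given as a unit quaternion [w, x, y, z].
In Python, from bench import readout, imaging, ctrl gives the robot as it stands. The module is installed in compiled form; this text tells all that it offers.
- The arm moves only by the tool carry_out, never from a script. Its argument "plan" is a list of rows, each an object of numbers: "dx", "dy", "dz": the shift along the world's x, y, z normalised to -1 to 1, where 1 is 0.1 m; "turn": the turn about the world's z normalised to -1 to 1, where 1 is 90 degrees. In form: [{"dx": .., "dy": .., "dz": .., "turn": ..}, ...]. A call has 1 to 12 rows; each row is the pose to reach, as a shift and turn from the pose commanded when the call began; what a row does not reach only later rows make up. A row lasts 1/10 s, in which the tool goes at most 50 mm and 8.59 degrees, less where a joint would pass 70% of its speed; a pose out of reach is approached as far as the arm can. A call with a number of a shift or a turn outside -1 to 1 is refused whole. A call with a gripper value outside its range is refused whole. "fingers" is the closure, from -1 (fully open) to 1 (shut), set as the call begins (left out, the last holds). The fingers move at their own pace and stop on an object; "squeeze" is the grip in N (left out, the last holds). Time passes only in rows, so rows that repeat a pose let the fingers close. It gives the time, the measured TCP pose, the force, the opening and the grip force at its end, in the units of the state.
- readout.get_state(): the state, without advancing time (a new reading comes with each control period).
- imaging.get_image(name): name is "side" or "top"; returns a dict with "img" (400x640x3 uint8, red, green, blue), "z_map" (400x640 float32, m along the optical axis (not along the pixel's ray), 0 where there is no reading), "mtx" (3x3 intrinsics, pixels), "k1" (the pictures are not rectified: a ray, as slopes to the right and down, at radius r is drawn at 1 + k1 r^2 times it, then the intrinsics apply), "position" and "attitude" of the camera in the world. Camera axes: x right, y up, looking along -z (the intrinsics and any distortion apply to the point x, -y, -z); pixel columns grow to the right and rows downward; lengths in m; the calibration is good to about 2 mm. A picture is of the moment at which its call begins.
- ctrl.finish_job(): hands the job in; it is judged then, once.
Trained networks look in the newest picture that a camera, given by its name, has taken for a name from the list of things; names that differ only in an ending like _2 or _b are one class to them, and where a whole thing is asked for, a point or a joint stands for the part that bears it (a point fixed in the world has none). Each returns a list of dicts, best first, with "confidence" (0 to 1); they miss things now and then, are a little off and sometimes report something else, mostly with a low value. They report only what shows in the picture. A call takes as long as a camera call.
- imaging.cut_out(camera, query): "mask" (400x640 bool, what is visible of it) and "rect" ([left, top, right, bottom] as shares, 0 to 1, of the picture: columns of its width, rows of its height, round what is visible of it).
- imaging.place_of(camera, query): "position" ([row, column] as shares, 0 to 1, of the picture: columns of its width, rows of its height: a listed point, or the origin of a listed thing).
The state is a dict: "time": time; "joint_positions": joint angles; "joint_velocities": joint speeds; "joint_torque": joint torques, N m; "eef_pos": TCP position; "orientation": TCP orientation; "force": force on the tool from outside, world axes, zero at the start; "moment": the same for the moment, N m; "finger_gap": finger opening in m; "grasp_force": force on a finger pad.
Only numpy, scipy, OpenCV 4.12 (cv2) and the standard library are available. Lean on these libraries where they do the work, as an engineer would, in place of code of your own. Each camera call takes 0.05 s, during which the arm holds its last target. There are 200 camera calls.

## Working session

There is one attempt and no reset: what is moved stays moved. The work goes in short steps, Python scripts to look and compute and a tool call to move; the robot and the scene stay as the last step left them, time stands still between calls to the robot, and variables do not carry over. Pictures are saved under pics/ and viewed, at most 10 in all, crops included, and the job is handed in when it is done.

Besides the shell and the picture viewer there is one more tool, called after ">>>" by a JSON object that holds its "fn" and its "kwargs". carry_out: Moves the arm, as the interface text tells. Its arguments: {"type":"object","properties":{"plan":{"type":"array","items":{"type":"object","properties":{"dx":{"type":"number","minimum":-1,"maximum":1},"dy":{"type":"number","minimum":-1,"maximum":1},"dz":{"type":"number","minimum":-1,"maximum":1},"turn":{"type":"number","minimum":-1,"maximum":1}}}},"fingers":{"type":"number"},"squeeze":{"type":"number"}},"required":["plan"]}

```bash
mkdir -p pics; cat > h.py <<'E'
import numpy as np, cv2
from bench import readout, imaging, ctrl
from scipy.spatial.transform import Rotation as R
def cam(n):
    c=imaging.get_image(n); q=c["attitude"]; q=np.array(q)
    c["R"]=R.from_quat([q[1],q[2],q[3],q[0]]).as_matrix() if q.size==4 else q
    return c
def ray(c,u,v):
    K=c["mtx"]; p=np.array([(u-K[0,2])/K[0,0],(v-K[1,2])/K[1,1]]); s=p.copy()
    for _ in range(20): s=p/(1+c["k1"]*(s@s))
    return c["R"]@np.array([s[0],-s[1],-1.])
def at_z(c,u,v,z):
    d=ray(c,u,v); P=np.array(c["position"]); return P+d*(z-P[2])/d[2]
def at_depth(c,u,v):
    return np.array(c["position"])+ray(c,u,v)*c["z_map"][int(round(v)),int(round(u))]
def proj(c,X):
    x=c["R"].T@(np.array(X)-c["position"]); s=np.array([x[0],-x[1]])/-x[2]; s=s*(1+c["k1"]*(s@s)); K=c["mtx"]
    return np.array([K[0,0]*s[0]+K[0,2],K[1,1]*s[1]+K[1,2]])
def tri(c1,p1,c2,p2):
    A=[];b=[]
    for c,p in((c1,p1),(c2,p2)):
        d=ray(c,*p); d/=np.linalg.norm(d); M=np.eye(3)-np.outer(d,d); A.append(M); b.append(M@c["position"])
    return np.linalg.lstsq(np.vstack(A),np.hstack(b),rcond=None)[0]
E
cat > a.py <<'E'
from h import *
np.set_printoptions(precision=4,suppress=True)
C={n:cam(n) for n in("top","side")}
for n,c in C.items():
    cv2.imwrite(f"pics/{n}0.png",c["img"][:,:,::-1]); print(n,c["position"],c["attitude"],c["k1"],c["mtx"][0])
P={}
for q in["centrifuge","dial_grip","dial_pointer","red_mark","lid_hinge","lid_handle","cup","reagent","rack","pipette"]:
    for n in C:
        for r in imaging.place_of(n,q)[:1]:
            u=r["position"][1]*640;v=r["position"][0]*400; P[q,n]=(u,v)
            print(q,n,round(r["confidence"],2),np.array([u,v]),at_depth(C[n],u,v))
    if (q,"top") in P and (q,"side") in P: print("   tri",tri(C["top"],P[q,"top"],C["side"],P[q,"side"]))
print(readout.get_state())
E
python3 a.py
```

```text
top [0.4937 0.0064 0.9572] [ 0.715   0.0454 -0.0384 -0.6966] -0.05346272097264465 [404.7228   0.     321.8212]
side [0.2649 0.6968 0.6438] [-0.2109 -0.0987  0.4479  0.8632] 0.005486395138216613 [398.629    0.     321.8562]
centrifuge top 0.86 [323.968 207.   ] [0.5707 0.0108 0.1688]
centrifuge side 0.7 [326.784 240.92 ] [0.5254 0.1397 0.1105]
   tri [ 0.5871  0.0113 -0.0128]
dial_grip top 0.84 [332.672 256.48 ] [ 0.4747 -0.0089  0.1502]
dial_grip side 0.78 [381.184 195.08 ] [ 0.4682 -0.0125  0.1504]
   tri [ 0.4713 -0.0099  0.1514]
dial_pointer top 0.92 [318.72 252.48] [0.4812 0.0195 0.109 ]
dial_pointer side 0.66 [366.912 215.32 ] [0.485  0.0212 0.1109]
   tri [0.4832 0.0201 0.1107]
red_mark top 0.67 [327.104 242.6  ] [0.5022 0.0026 0.1076]
red_mark side 0.66 [363.2 208.4] [ 0.5025 -0.0004  0.1099]
   tri [0.5018 0.0025 0.1121]
lid_hinge top 0.61 [335.616 138.92 ] [ 0.7242 -0.0101  0.1091]
lid_hinge side 0.69 [281.792 183.8  ] [0.7008 0.0267 0.1305]
   tri [ 0.7256 -0.0105  0.102 ]
lid_handle top 0.63 [319.104 207.   ] [0.5706 0.0203 0.1667]
lid_handle side 0.66 [331.008 187.6  ] [0
[... 362 characters left out ...]
.08 ] [ 0.5696 -0.1608  0.0909]
pipette top 0.58 [440.   246.88] [ 0.4997 -0.2586  0.0191]
pipette side 0.6 [394.176 193.12 ] [ 0.5002 -0.2558  0.0003]
   tri [ 0.5011 -0.2651 -0.0056]
{'time': 1.1, 'joint_positions': array([-1.12  ,  0.4231,  1.6299,  0.    ,  1.0886, -0.019 ]), 'joint_velocities': array([ 0.0005,  0.0004,  0.0007,  0.0004,  0.0011, -0.0009]), 'joint_torque': array([ -0.0001, -54.4589, -27.405 ,   0.0645,   0.0168,   0.    ]), 'eef_pos': array([ 0.2829, -0.5573,  0.2025]), 'orientation': array([-0.    ,  0.9725,  0.2327, -0.    ]), 'force': array([-0.2541,  0.3606, -0.5413]), 'moment': array([-0.0162, -0.0268, -0.014 ]), 'grasp_force': 0.0, 'finger_gap': 0.0877060579635789}
```

View pics/top0.png

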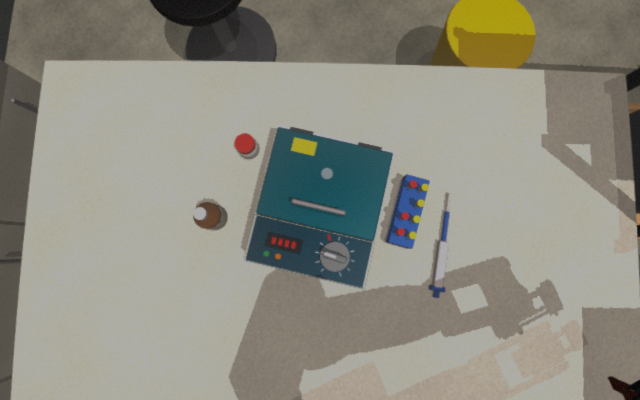

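View pics/side0.png

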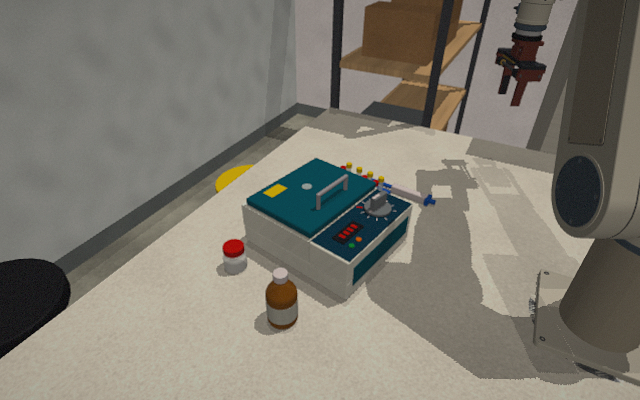

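```bash
cat > b.py <<'E'
from h import *
np.set_printoptions(precision=4,suppress=True)
c=cam("top"); 
vv,uu=np.mgrid[0:400,0:640]; K=c["mtx"]
pts=cv2.undistortPoints(np.dstack([uu,vv]).reshape(-1,1,2).astype(float),K,np.array([c["k1"],0,0,0,0])).reshape(-1,2)
Z=c["z_map"].reshape(-1)
W=(np.c_[pts[:,0],-pts[:,1],-np.ones(len(pts))]*Z[:,None])@c["R"].T+c["position"]
W=W.reshape(400,640,3); z=W[...,2]
hsv=cv2.cvtColor(c["img"],cv2.COLOR_RGB2HSV)
box=(uu>235)&(uu<395)&(vv>120)&(vv<290)
roi=W[...,0]
m=box&(z>0.122)&(z<0.138)&(hsv[...,0]>80)&(hsv[...,0]<105)&(hsv[...,1]>120)
m=cv2.morphologyEx(m.astype(np.uint8),cv2.MORPH_OPEN,np.ones((3,3)))
cs=max(cv2.findContours(m,0,2)[0],key=cv2.contourArea)
print("lid z",np.median(z[m>0]))
xy=np.array([at_z(c,*p[0],0.130)[:2] for p in cs],np.float32)
r=cv2.minAreaRect(xy); print("lid",r)
b=box&(z>0.085)&(z<0.2); b=cv2.morphologyEx(b.astype(np.uint8),cv2.MORPH_OPEN,np.ones((3,3)))
d=box&(z>0.1)&(z<0.116); print("deck z",np.median(z[d]))
h=box&(z>0.155)&(z<0.18)
hx=W[h]; hh=hx[hx[:,0]>0.53]; mu=hh.mean(0); w,v=np.linalg.eigh(np.cov((hh-mu)[:,:2].T)); print("handle",len(hh),mu,np.degrees(np.arctan2(-v[0,1],v[1,1])))
g=box&(z>0.140)&(z<0.156)&(W[...,0]<0.52); gx=W[g]; mu=gx.mean(0); w,v=np.linalg.eigh(np.cov((gx-mu)[:,:2].T)); print("bar",len(gx),mu,np.degrees(np.arctan2(v[1,1],v[0,1])))
box=cv2.boxPoints(r); print(box)
# least-squares pose from network points, both cams
from scipy.optimize import least_squares
C={"top":c,"side":cam("side")}; L={"dial_grip":(-.098,-.055,.142),"lid_hinge":(.14,0,.112),"lid_handle":(-.01,0,.165),"centrifuge":(0,0,0)}
obs=[(n,np.array(rr["position"])[::-1]*[640,400],X) for n in C for q,X in L.items() for rr in imaging.place_of(n,q)[:1]]
def T(p,X): s,k=np.sin(p[2]),np.cos(p[2]); return [p[0]+k*X[0]-s*X[1],p[1]+s*X[0]+k*X[1],X[2]]
f=least_squares(lambda p:np.hstack([proj(C[n],T(p,X))-o for n,o,X in obs]),[.58,.01,-.2],loss="soft_l1"); print("pose",f.x,np.degrees(f.x[2]),f.fun.round(1))
for q,X in L.items(): print(q,np.array(T(f.x,X)))
cr=np.hstack([cv2.resize(c["img"][190:300,240:400],(640,440),interpolation=2)]);cv2.imwrite("pics/crop1.png",cr[:,:,::-1])
E
python3 b.py
```

```text
lid z 0.12883351700514672
lid ((0.6242327690124512, 0.011282727122306824), (0.24345742166042328, 0.18601854145526886), 78.62432861328125)
deck z 0.10923438394986962
handle 279 [0.5712 0.0229 0.1675] -11.79874827300311
bar 160 [ 0.4743 -0.0126  0.1493] 73.84039523717463
[[ 0.509  -0.0897]
 [ 0.6914 -0.1264]
 [ 0.7394  0.1123]
 [ 0.5571  0.149 ]]
pose [ 0.5823  0.0194 -0.2219] -12.713535243161028 [-0.3  1.  -1.9  1.3  1.2  0.  -0.9 -0.6 -2.3 -0.7  0.4 -3.7 -1.4 -1.4
  3.4 -0. ]
dial_grip [ 0.4746 -0.0127  0.142 ]
lid_hinge [ 0.7189 -0.0114  0.112 ]
lid_handle [0.5726 0.0216 0.165 ]
centrifuge [0.5823 0.0194 0.    ]
```

View pics/crop1.png

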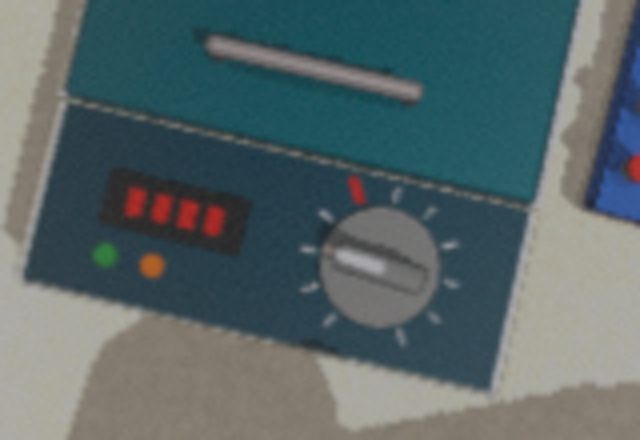

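Both views show the centrifuge yawed about -11.8°. In the top view the handle is at (319,207), the dial at (335,256) with its pointer at the left, and the red mark at (329,237). Next I'll measure the red mark and pointer directions.

```bash
cat > d.py <<'E'
from h import *
import sys
np.set_printoptions(precision=4,suppress=True)
D=np.array([.4743,-.013])
for n in("top","side"):
    c=cam(n); i=c["img"].astype(int); hsv=cv2.cvtColor(c["img"],cv2.COLOR_RGB2HSV)
    vv,uu=np.mgrid[0:400,0:640]
    red=(i[...,0]>90)&(i[...,0]>2*i[...,1])&(i[...,0]>2*i[...,2])
    P=np.array([at_z(c,u,v,.110)[:2] for v,u in np.argwhere(red)]); k=np.linalg.norm(P-D,axis=1)<.058
    w=P[k]; d=w.mean(0)-D; print(n,"red",k.sum(),w.mean(0),np.linalg.norm(d),np.degrees(np.arctan2(d[1],d[0])))
    o=proj(c,[*D,.151]); wh=(hsv[...,1]<40)&(hsv[...,2]>165)&(np.hypot(uu-o[0],vv-o[1])<20)
    P=np.array([at_z(c,u,v,.151)[:2] for v,u in np.argwhere(wh)])
    P=P[np.linalg.norm(P-D,axis=1)<.028] if len(P) else P
    if len(P)>3:
        d=P.mean(0)-D; e=np.linalg.eigh(np.cov((P-P.mean(0)).T))[1][:,1]; print("  stripe",len(P),P.mean(0),np.degrees(np.arctan2(d[1],d[0])),"pca",np.degrees(np.arctan2(e[1],e[0])))
    for q in("dial_grip","dial_pointer","red_mark"):
        for r in imaging.place_of(n,q)[:1]:
            p=at_z(c,r["position"][1]*640,r["position"][0]*400,.151 if q=="dial_grip" else .11)[:2]; d=p-D
            print("  ",q,round(r["confidence"],2),p,np.degrees(np.arctan2(d[1],d[0])))
E
python3 d.py
```

```text
top red 14 [ 0.5131 -0.0006] 0.04075141337249289 17.70631692712203
  stripe 13 [ 0.4778 -0.0032] 70.28490996536021 pca 72.46260586492814
   dial_grip 0.94 [ 0.4785 -0.0108] 27.687632263022813
   dial_pointer 0.74 [0.4822 0.0217] 77.16982066083574
   red_mark 0.57 [ 0.5068 -0.0021] 18.586915669154706
side red 13 [ 0.5141 -0.0021] 0.04124296782223966 15.300405380186113
  stripe 14 [ 0.4764 -0.0056] 73.81811641532431 pca 70.01214345677677
   dial_grip 0.67 [ 0.4744 -0.0178] -88.93622254047096
   dial_pointer 0.7 [0.48  0.026] 81.71118080349774
   red_mark 0.75 [ 0.5044 -0.0071] 11.155408485244092
```

>>> {"fn": "carry_out", "kwargs": {"plan": [{"dx":0.16,"dy":0.45,"turn":0.045},{"dx":0.32,"dy":0.9,"turn":0.09},{"dx":0.32,"dy":0.9,"turn":0.09}], "fingers": 0.1, "squeeze": 20}}

```text
$.plan[0]: bad value
```

>>> {"fn": "carry_out", "kwargs": {"plan": [{"dx":0.16,"dy":0.45,"dz":0,"turn":0.045},{"dx":0.32,"dy":0.9,"dz":0,"turn":0.09},{"dx":0.32,"dy":0.9,"dz":0,"turn":0.09}], "fingers": 0.1, "squeeze": 20}}

```text
time: 2.3
eef_pos: [0.3155, -0.4625, 0.2021]
orientation: [-0.002, 0.953, 0.303, 0.0]
force: [-0.6, 0.1, 0.2]
finger_gap: 0.0674
grasp_force: 0.0
```

>>> {"fn": "carry_out", "kwargs": {"plan": [{"dx":0.16,"dy":0.45,"dz":0,"turn":0.045},{"dx":0.32,"dy":0.9,"dz":0,"turn":0.085},{"dx":0.32,"dy":0.9,"dz":0,"turn":0.085}]}}

```text
time: 2.6
eef_pos: [0.3476, -0.3734, 0.2024]
orientation: [-0.001, 0.931, 0.366, 0.0]
force: [-0.6, 0.3, 0.1]
finger_gap: 0.0433
grasp_force: 0.0
```

>>> {"fn": "carry_out", "kwargs": {"plan": [{"dx":0.16,"dy":0.45,"dz":0,"turn":0.045},{"dx":0.32,"dy":0.9,"dz":0,"turn":0.085},{"dx":0.32,"dy":0.9,"dz":0,"turn":0.085}]}}

```text
time: 2.9
eef_pos: [0.3798, -0.2843, 0.2025]
orientation: [-0.0, 0.904, 0.427, 0.0]
force: [0.3, -0.8, -0.8]
finger_gap: 0.0395
grasp_force: 0.0
```

>>> {"fn": "carry_out", "kwargs": {"plan": [{"dx":0.16,"dy":0.45,"dz":0,"turn":0.045},{"dx":0.32,"dy":0.9,"dz":0,"turn":0.085},{"dx":0.32,"dy":0.9,"dz":0,"turn":0.085}]}}

```text
time: 3.2
eef_pos: [0.4124, -0.1949, 0.2027]
orientation: [0.0, 0.874, 0.487, 0.0]
force: [-0.2, -1.1, -0.6]
finger_gap: 0.0398
grasp_force: 0.0
```

>>> {"fn": "carry_out", "kwargs": {"plan": [{"dx":0.16,"dy":0.45,"dz":0,"turn":0.045},{"dx":0.32,"dy":0.9,"dz":0,"turn":0.085},{"dx":0.32,"dy":0.9,"dz":0,"turn":0.085},{"dx":0.32,"dy":0.9,"dz":0,"turn":0.085}]}}

```text
time: 3.6
eef_pos: [0.4437, -0.108, 0.2026]
orientation: [0.0, 0.84, 0.542, -0.0]
force: [-0.1, 0.2, -0.3]
finger_gap: 0.0395
grasp_force: 0.0
```

>>> {"fn": "carry_out", "kwargs": {"plan": [{"dx":0.15,"dy":0.47,"dz":0,"turn":0.035},{"dx":0.305,"dy":0.95,"dz":0,"turn":0.07},{"dx":0.305,"dy":0.95,"dz":0,"turn":0.07},{"dx":0.305,"dy":0.95,"dz":0,"turn":0.07}]}}

```text
time: 4.0
eef_pos: [0.4738, -0.0134, 0.2024]
orientation: [0.0, 0.81, 0.587, -0.0]
force: [0.9, -0.3, -0.4]
finger_gap: 0.0396
grasp_force: 0.0
```

>>> {"fn": "carry_out", "kwargs": {"plan": [{"dx":0,"dy":0,"dz":-0.2,"turn":0},{"dx":0,"dy":0,"dz":-0.4,"turn":0},{"dx":0,"dy":0,"dz":-0.55,"turn":0},{"dx":0,"dy":0,"dz":-0.65,"turn":0},{"dx":0,"dy":0,"dz":-0.76,"turn":0},{"dx":0,"dy":0,"dz":-0.76,"turn":0}]}}

```text
time: 4.6
eef_pos: [0.4726, -0.0133, 0.1254]
orientation: [-0.001, 0.81, 0.586, -0.001]
force: [-0.5, -0.2, 0.3]
finger_gap: 0.0399
grasp_force: 0.0
```

```bash
python3 - <<'E'
from h import *
a=cam("side");b=cam("top")
f=lambda c,x,y:cv2.resize(c["img"][y:y+110,x:x+150],(400,293),interpolation=2)
cv2.imwrite("pics/g1.png",np.hstack([f(a,300,130),f(b,250,180)])[:,:,::-1])
E
```

```text
(no output)
```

View pics/g1.png

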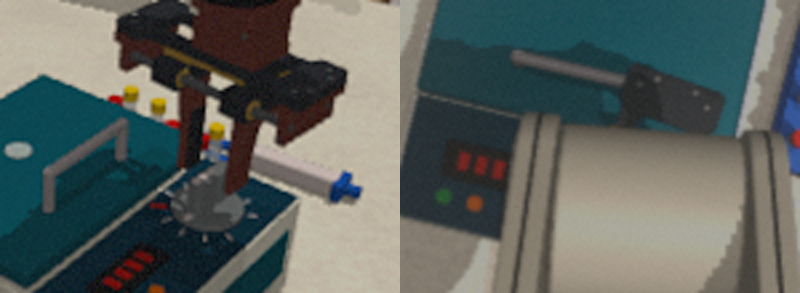

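The fingers straddle the bar (left crop, about (205,190)), with clearance to the lid. Closing now.

>>> {"fn": "carry_out", "kwargs": {"plan": [{"dx":0,"dy":0,"dz":0,"turn":0},{"dx":0,"dy":0,"dz":0,"turn":0},{"dx":0,"dy":0,"dz":0,"turn":0},{"dx":0,"dy":0,"dz":0,"turn":0},{"dx":0,"dy":0,"dz":0,"turn":0},{"dx":0,"dy":0,"dz":0,"turn":0}], "fingers": 1, "squeeze": 15}}

```text
time: 5.3
eef_pos: [0.4729, -0.0119, 0.1268]
orientation: [-0.0, 0.809, 0.587, -0.0]
force: [-2.9, 2.0, 5.2]
finger_gap: 0.014
grasp_force: 14.9
```

```bash
python3 - <<'E'
from h import *
s=readout.get_state()
for k in("time","eef_pos","orientation","force","moment","finger_gap","grasp_force"):print(k,s[k])
q=s["orientation"];print(2*np.degrees(np.arctan2(q[2],q[1])))
E
```

```text
time 5.3
eef_pos [ 0.47293669 -0.01192699  0.1267878 ]
orientation [-4.30905234e-04  8.09418124e-01  5.87232535e-01 -2.55241717e-04]
force [-2.92442762  1.95895856  5.17659927]
moment [ 0.25958619  0.45976713 -0.03146744]
finger_gap 0.014022080734927974
grasp_force 14.946023225784302
71.92174136985632
```

>>> {"fn": "carry_out", "kwargs": {"plan": [{"dx":0,"dy":0,"dz":0,"turn":-0.06},{"dx":0,"dy":0,"dz":0,"turn":-0.12},{"dx":0,"dy":0,"dz":0,"turn":-0.18},{"dx":0,"dy":0,"dz":0,"turn":-0.24},{"dx":0,"dy":0,"dz":0,"turn":-0.3},{"dx":0,"dy":0,"dz":0,"turn":-0.36},{"dx":0,"dy":0,"dz":0,"turn":-0.42},{"dx":0,"dy":0,"dz":0,"turn":-0.48},{"dx":0,"dy":0,"dz":0,"turn":-0.54},{"dx":0,"dy":0,"dz":0,"turn":-0.6},{"dx":0,"dy":0,"dz":0,"turn":-0.6},{"dx":0,"dy":0,"dz":0,"turn":-0.6}]}}

```text
time: 6.5
eef_pos: [0.4731, -0.012, 0.1268]
orientation: [-0.0, 0.988, 0.157, -0.0]
force: [-3.1, 0.1, 6.9]
finger_gap: 0.0138
grasp_force: 15.0
```

```bash
python3 - <<'E'
from h import *
s=readout.get_state()
for k in("time","eef_pos","force","moment","finger_gap","grasp_force"):print(k,s[k])
q=s["orientation"];print(2*np.degrees(np.arctan2(q[2],q[1])))
c=cam("side");cv2.imwrite("pics/t1.png",cv2.resize(c["img"][150:250,310:450],(784,560),interpolation=2)[:,:,::-1])
E
```

```text
time 6.5
eef_pos [ 0.47313203 -0.0120467   0.12680815]
force [-3.10705506  0.05525843  6.8523732 ]
moment [ 0.25578173  0.57353394 -0.03091396]
finger_gap 0.013839247933545705
grasp_force 14.954713582992554
18.061159065165516
```

View pics/t1.png

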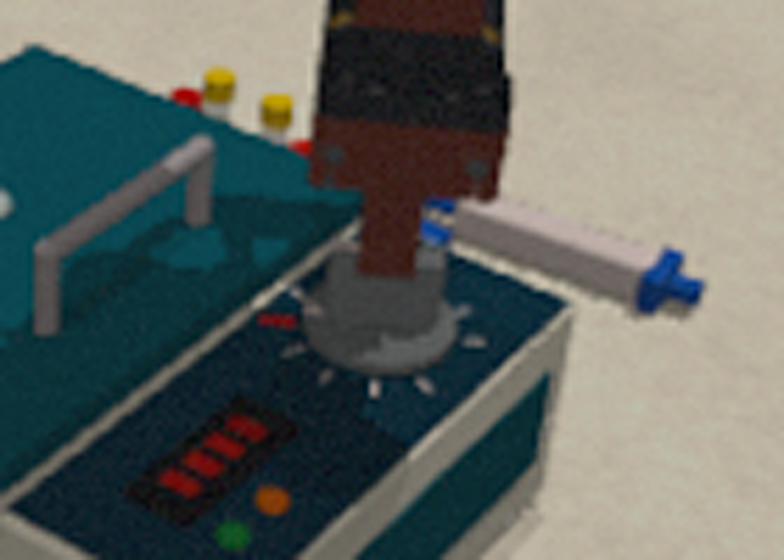

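The bar now points at the red mark. I'll release, rise and check it.

>>> {"fn": "carry_out", "kwargs": {"plan": [{"dx":0,"dy":0,"dz":0,"turn":0},{"dx":0,"dy":0,"dz":0,"turn":0},{"dx":0,"dy":0,"dz":0,"turn":0},{"dx":0,"dy":0,"dz":0,"turn":0}], "fingers": 0.1}}

```text
time: 6.95
eef_pos: [0.4736, -0.0123, 0.1264]
orientation: [0.0, 0.988, 0.156, 0.0]
force: [0.0, -0.2, 0.2]
finger_gap: 0.0387
grasp_force: 0.0
```

>>> {"fn": "carry_out", "kwargs": {"plan": [{"dx":0,"dy":0,"dz":0.2,"turn":0},{"dx":0,"dy":0,"dz":0.5,"turn":0},{"dx":0,"dy":0,"dz":0.95,"turn":0},{"dx":0,"dy":0,"dz":0.95,"turn":0}]}}

```text
time: 7.35
eef_pos: [0.4771, -0.0125, 0.2265]
orientation: [0.001, 0.988, 0.156, 0.005]
force: [0.7, -0.3, -0.3]
finger_gap: 0.0393
grasp_force: 0.0
```

>>> {"fn": "carry_out", "kwargs": {"plan": [{"dx":0.25,"dy":0.1,"dz":0,"turn":0.09},{"dx":0.5,"dy":0.2,"dz":0,"turn":0.18},{"dx":0.75,"dy":0.3,"dz":0,"turn":0.27},{"dx":0.98,"dy":0.35,"dz":0,"turn":0.36},{"dx":0.98,"dy":0.35,"dz":0,"turn":0.45},{"dx":0.98,"dy":0.35,"dz":0,"turn":0.54},{"dx":0.98,"dy":0.35,"dz":0,"turn":0.63},{"dx":0.98,"dy":0.35,"dz":0,"turn":0.67},{"dx":0.98,"dy":0.35,"dz":0,"turn":0.67}]}}

```text
time: 8.25
eef_pos: [0.5711, 0.0227, 0.2206]
orientation: [-0.0, 0.776, 0.631, -0.0]
force: [-1.0, -0.7, 0.8]
finger_gap: 0.0392
grasp_force: 0.0
```

```bash
python3 d.py; python3 - <<'E'
from h import *
s=readout.get_state()
print(s["time"],s["eef_pos"]); q=s["orientation"];print(2*np.degrees(np.arctan2(q[2],q[1])))
c=cam("side");b=cam("top");f=lambda c,x,y:cv2.resize(c["img"][y:y+110,x:x+110],(400,400),interpolation=2)
cv2.imwrite("pics/t2.png",np.hstack([f(c,310,140),f(b,270,180)])[:,:,::-1])
E
```

```text
top red 15 [ 0.5129 -0.0005] 0.040563745945916524 17.944528189625427
  stripe 7 [ 0.4869 -0.0089] 17.826429316540896 pca -159.74543581659185
   dial_grip 0.65 [ 0.4796 -0.0096] 32.223621137102484
   dial_pointer 0.55 [0.5161 0.004 ] 22.197210349845744
   red_mark 0.59 [0.5034 0.0023] 27.664286574102444
side red 13 [ 0.5141 -0.0021] 0.04124296782223966 15.300405380186113
  stripe 13 [ 0.4828 -0.0122] 5.196670105790798 pca -155.97608672562285
   dial_grip 0.71 [ 0.4747 -0.0093] 84.22837816762522
   dial_pointer 0.72 [0.508  0.0071] 30.806518954370762
   red_mark 0.86 [ 0.5089 -0.01  ] 5.034203999036429
8.65 [0.57145833 0.02274113 0.221438  ]
78.18911440473181
```

View pics/t2.png

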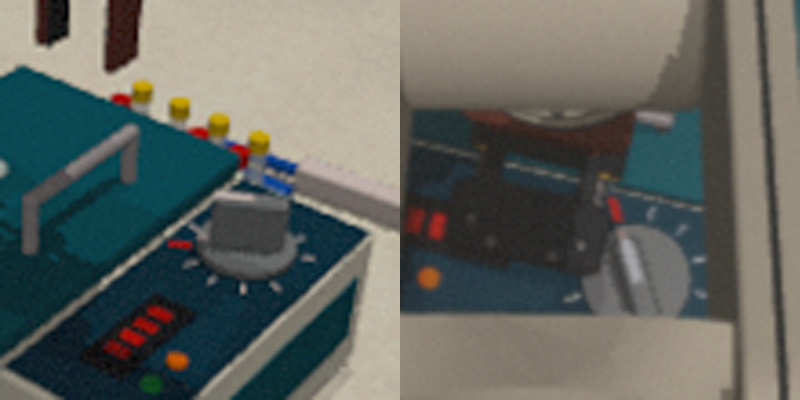

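The dial is set: the pointer reads about 18–20° and the red mark about 18° (right crop, pointer (620,232), mark (613,212)). Now the handle.

>>> {"fn": "carry_out", "kwargs": {"plan": [{"dx":0,"dy":0,"dz":-0.25,"turn":0},{"dx":0,"dy":0,"dz":-0.45,"turn":0},{"dx":0,"dy":0,"dz":-0.6,"turn":0},{"dx":0,"dy":0,"dz":-0.73,"turn":0},{"dx":0,"dy":0,"dz":-0.73,"turn":0}]}}

```text
time: 9.25
eef_pos: [0.5703, 0.0227, 0.1468]
orientation: [-0.001, 0.776, 0.631, -0.001]
force: [-0.3, -0.2, -0.3]
finger_gap: 0.0395
grasp_force: 0.0
```

>>> {"fn": "carry_out", "kwargs": {"plan": [{"dx":0,"dy":0,"dz":0,"turn":0},{"dx":0,"dy":0,"dz":0,"turn":0},{"dx":0,"dy":0,"dz":0,"turn":0},{"dx":0,"dy":0,"dz":0,"turn":0},{"dx":0,"dy":0,"dz":0,"turn":0},{"dx":0,"dy":0,"dz":0,"turn":0}], "fingers": 1, "squeeze": 30}}

```text
time: 9.85
eef_pos: [0.5707, 0.023, 0.1498]
orientation: [-0.001, 0.776, 0.631, -0.0]
force: [-7.2, 1.1, 12.5]
finger_gap: 0.0004
grasp_force: 6.3
```

```bash
python3 - <<'E'
from h import *
s=readout.get_state();print(s["time"],s["eef_pos"],s["force"],s["finger_gap"],s["grasp_force"])
c=cam("side");b=cam("top");f=lambda c,x,y:cv2.resize(c["img"][y:y+110,x:x+110],(400,400),interpolation=2)
cv2.imwrite("pics/t3.png",np.hstack([f(c,270,130),f(b,270,150)])[:,:,::-1])
print(proj(c,s["eef_pos"]))
E
```

```text
9.85 [0.57069541 0.02303074 0.14983261] [-7.19083508  1.07302916 12.52155995] 0.0003683070813460136 6.341422721743584
[332.23830436 190.83874872]
```

View pics/t3.png

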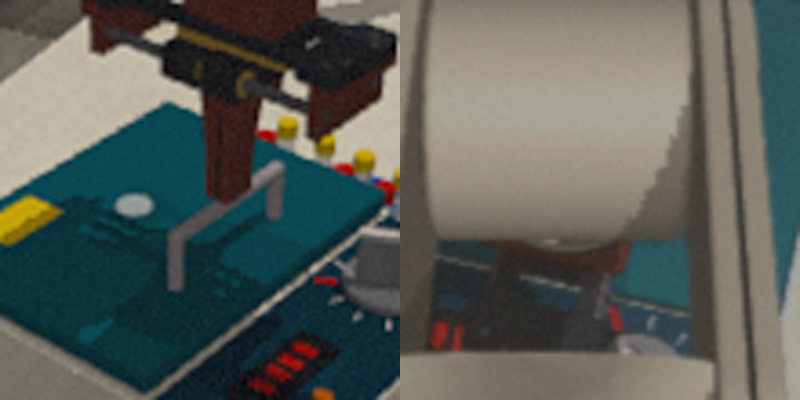

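```bash
python3 - <<'E'
from h import *
np.set_printoptions(precision=4,suppress=True)
c=cam("side"); y=np.radians(-11.8); H=np.array([.5715,.0225])
Rm=np.array([[np.cos(y),np.sin(y)],[-np.sin(y),np.cos(y)]])
out=[]
for v in range(150,215):
    for u in range(300,365):
        if c["z_map"][v,u]>0:
            p=at_depth(c,u,v); m=Rm@(p[:2]-H); out.append([*m,p[2],u,v,*c["img"][v,u]])
o=np.array(out)
for a in range(-50,51,10):
    k=(abs(o[:,1]-a/1000)<.005)&(o[:,2]>.155)&(o[:,2]<.178)&(abs(o[:,0])<.03)
    print(a,k.sum(),np.median(o[k],0) if k.any() else "", o[k][:,2].max() if k.any() else "")
k=(abs(o[:,0])<.05)&(abs(o[:,1])<.03)&(o[:,2]>.13)&(o[:,2]<.2)&(o[:,5]>1.4*o[:,6])
f=o[k]; i=np.argsort(f[:,2])[:12]; print("red finger lowest\n",f[i])
E
```

```text
-50 11 [ -0.0046  -0.049    0.1617 346.     178.      80.      79.      80.    ] 0.1680326891594227
-40 16 [ -0.0031  -0.041    0.1688 344.     177.     129.     122.5    121.5   ] 0.17177547455848907
-30 14 [ -0.0043  -0.0303   0.1687 342.     178.5    111.     107.5    108.    ] 0.1707485224499965
-20 10 [ -0.0042  -0.0226   0.1669 339.5    181.     102.5     97.5     95.    ] 0.17060454913221723
-10 9 [ -0.0051  -0.0094   0.1665 337.     183.      70.      71.      69.    ] 0.17735364564085349
0 13 [ -0.0081   0.0007   0.1725 335.     184.      58.      53.      52.    ] 0.17791306254060318
10 34 [ -0.0029   0.0119   0.1731 330.     184.      58.      49.      50.    ] 0.17758658465997768
20 15 [ -0.0037   0.0204   0.1686 328.     188.      83.      78.      77.    ] 0.17056927973272085
30 15 [ -0.0038   0.0285   0.1687 325.     190.      80.      77.      76.    ] 0.16987445236213716
40 18 [ -0.0042   0.0391   0.1687 322.     192.      82.      77.      77.    ] 0.17093890215064067
50 25 [ -0.0039   0.0514   0.1674 319.     195.      84.      81.      80.    ] 0.17085091082415904
[... 220 characters left out ...]
.      29.      22.    ]
 [ -0.0064   0.0132   0.174  331.     185.      59.      38.      29.    ]
 [ -0.0091  -0.0084   0.1749 338.     181.      67.      46.      43.    ]
 [  0.0024   0.0127   0.1752 328.     183.      60.      29.      23.    ]
 [  0.0003   0.0118   0.1756 329.     183.      39.      23.      23.    ]
 [ -0.0088   0.0094   0.1757 333.     184.      56.      27.      24.    ]
 [  0.0043   0.0102   0.1758 328.     182.      58.      32.      27.    ]
 [ -0.0097   0.0142   0.1759 332.     185.      58.      33.      25.    ]
 [ -0.0057   0.0125   0.1759 331.     184.      53.      23.      22.    ]
 [ -0.0083   0.0051   0.176  334.     183.      50.      27.      18.    ]]
```

```bash
python3 - <<'E'
from h import *
c=cam("side");cv2.imwrite("pics/t4.png",cv2.resize(c["img"][160:215,300:370],(770,605),interpolation=1)[:600,:,::-1])
E
```

```text
(no output)
```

View pics/t4.png

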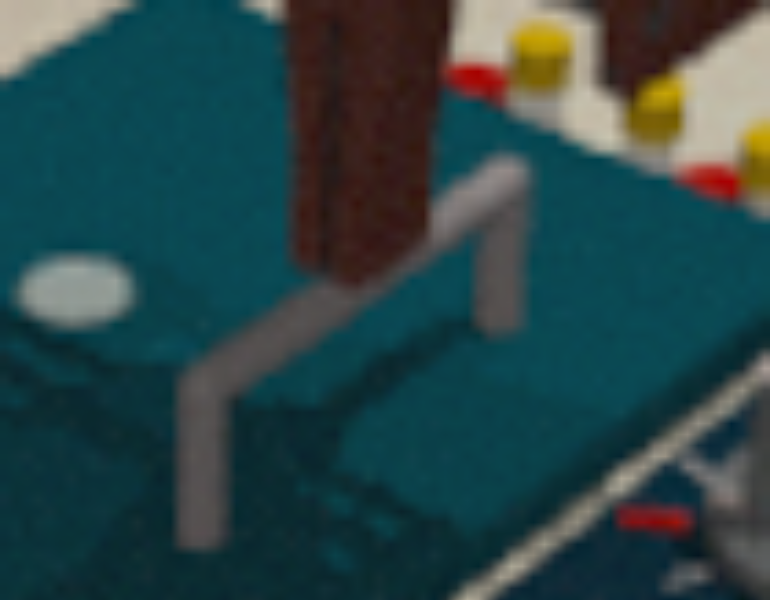

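The fingertips closed on top of the bar, with the tips seen at z≈0.172 while the TCP reads 0.150. I'll open and check the tip height against the reading.

>>> {"fn": "carry_out", "kwargs": {"plan": [{"dx":0,"dy":0,"dz":0,"turn":0},{"dx":0,"dy":0,"dz":0,"turn":0},{"dx":0,"dy":0,"dz":0,"turn":0},{"dx":0,"dy":0,"dz":0,"turn":0},{"dx":0,"dy":0,"dz":0,"turn":0}], "fingers": 0.1}}

```text
time: 10.55
eef_pos: [0.5712, 0.0227, 0.1482]
orientation: [-0.0, 0.776, 0.631, -0.0]
force: [-0.4, -0.3, 0.6]
finger_gap: 0.0371
grasp_force: 0.0
```

```bash
cat > tip.py <<'E'
from h import *
np.set_printoptions(precision=4,suppress=True)
s=readout.get_state();print(ctrl.tcp_to_grasp,s["time"],s["eef_pos"],s["force"],s["finger_gap"])
c=cam("side"); y=np.radians(-11.8); E=s["eef_pos"]
Rm=np.array([[np.cos(y),np.sin(y)],[-np.sin(y),np.cos(y)]])
o=[]
for v in range(130,215):
    for u in range(290,370):
        if c["z_map"][v,u]>0:
            p=at_depth(c,u,v); m=Rm@(p[:2]-E[:2]); r=c["img"][v,u].astype(int)
            if abs(m[0])<.05 and abs(m[1])<.015 and p[2]>.135 and r[0]>1.3*r[1] and r[0]>1.3*r[2]: o.append([*m,p[2],u,v])
o=np.array(o)
for n,k in(("front",o[:,0]<0),("back",o[:,0]>0)):
    f=o[k]; print(n,len(f)); print(f[np.argsort(f[:,2])[:8]])
E
python3 tip.py
```

```text
0.0187 10.55 [0.5712 0.0227 0.1482] [-0.3644 -0.3266  0.6409] 0.037136268836061324
front 302
[[ -0.0242   0.0118   0.1707 338.     189.    ]
 [ -0.0261  -0.0038   0.1715 343.     186.    ]
 [ -0.0253   0.0025   0.1717 341.     187.    ]
 [ -0.0219   0.0124   0.1727 337.     188.    ]
 [ -0.0256  -0.0007   0.1728 342.     186.    ]
 [ -0.0265  -0.0067   0.1729 344.     185.    ]
 [ -0.0253   0.0063   0.1737 340.     187.    ]
 [ -0.0258  -0.0039   0.1739 343.     185.    ]]
back 153
[[  0.0215   0.0134   0.1731 321.     181.    ]
 [  0.0195   0.0089   0.1744 323.     180.    ]
 [  0.0244   0.0134   0.1745 320.     180.    ]
 [  0.0209   0.0106   0.1746 322.     180.    ]
 [  0.0218   0.0131   0.1755 321.     180.    ]
 [  0.0259   0.0115   0.1756 320.     179.    ]
 [  0.0236   0.0109   0.1763 321.     179.    ]
 [  0.021    0.0106   0.1772 322.     179.    ]]
```

The tips really are about 21 mm above the reading, so I'll lower by 22 mm in steps and watch the force.

>>> {"fn": "carry_out", "kwargs": {"plan": [{"dx":0,"dy":0,"dz":-0.06,"turn":0},{"dx":0,"dy":0,"dz":-0.12,"turn":0},{"dx":0,"dy":0,"dz":-0.16,"turn":0},{"dx":0,"dy":0,"dz":-0.16,"turn":0}]}}

```text
time: 11.0
eef_pos: [0.5708, 0.0227, 0.1315]
orientation: [-0.001, 0.776, 0.631, -0.001]
force: [-0.6, -0.1, 0.4]
finger_gap: 0.0394
grasp_force: 0.0
```

>>> {"fn": "carry_out", "kwargs": {"plan": [{"dx":0,"dy":0,"dz":-0.03,"turn":0},{"dx":0,"dy":0,"dz":-0.06,"turn":0},{"dx":0,"dy":0,"dz":-0.06,"turn":0}]}}

```text
time: 11.3
eef_pos: [0.5712, 0.0227, 0.1261]
orientation: [-0.0, 0.776, 0.631, -0.0]
force: [-0.3, 0.8, 0.0]
finger_gap: 0.0397
grasp_force: 0.0
```

```bash
python3 tip.py
```

```text
0.0187 11.3 [0.5712 0.0227 0.1261] [-0.343   0.8116  0.0132] 0.03968506206695909
front 369
[[ -0.0246   0.0107   0.1494 338.     197.    ]
 [ -0.0226   0.012    0.1519 337.     196.    ]
 [ -0.0287   0.0018   0.1519 342.     195.    ]
 [ -0.0271   0.0033   0.1519 341.     195.    ]
 [ -0.0247   0.0111   0.1523 338.     196.    ]
 [ -0.0268  -0.0007   0.1524 342.     194.    ]
 [ -0.0287   0.0129   0.1524 339.     197.    ]
 [ -0.0286  -0.002    0.1525 343.     194.    ]]
back 149
[[  0.0235   0.0102   0.1495 321.     189.    ]
 [  0.0244   0.0127   0.1504 320.     189.    ]
 [  0.0222   0.0083   0.1518 322.     188.    ]
 [  0.0239   0.0134   0.1536 320.     188.    ]
 [  0.0253   0.0117   0.1548 320.     187.    ]
 [  0.0213   0.0096   0.1555 322.     187.    ]
 [  0.0227   0.0114   0.1558 321.     187.    ]
 [  0.0198   0.0149   0.1561 321.     188.    ]]
```

>>> {"fn": "carry_out", "kwargs": {"plan": [{"dx":0,"dy":0,"dz":0,"turn":0},{"dx":0,"dy":0,"dz":0,"turn":0},{"dx":0,"dy":0,"dz":0,"turn":0},{"dx":0,"dy":0,"dz":0,"turn":0},{"dx":0,"dy":0,"dz":0,"turn":0},{"dx":0,"dy":0,"dz":0,"turn":0},{"dx":0,"dy":0,"dz":0,"turn":0},{"dx":0,"dy":0,"dz":0,"turn":0}], "fingers": 1, "squeeze": 30}}

```text
time: 12.15
eef_pos: [0.5699, 0.023, 0.1264]
orientation: [-0.001, 0.776, 0.631, -0.001]
force: [-4.9, 1.5, 4.8]
finger_gap: 0.0091
grasp_force: 30.0
```

>>> {"fn": "carry_out", "kwargs": {"plan": [{"dx":0.025,"dy":-0.005,"dz":0.065,"turn":0},{"dx":0.051,"dy":-0.011,"dz":0.129,"turn":0},{"dx":0.08,"dy":-0.017,"dz":0.191,"turn":0},{"dx":0.113,"dy":-0.024,"dz":0.252,"turn":0},{"dx":0.147,"dy":-0.031,"dz":0.312,"turn":0},{"dx":0.184,"dy":-0.038,"dz":0.37,"turn":0},{"dx":0.224,"dy":-0.047,"dz":0.427,"turn":0},{"dx":0.266,"dy":-0.056,"dz":0.481,"turn":0},{"dx":0.31,"dy":-0.065,"dz":0.534,"turn":0},{"dx":0.356,"dy":-0.074,"dz":0.584,"turn":0},{"dx":0.356,"dy":-0.074,"dz":0.584,"turn":0}]}}

```text
time: 13.25
eef_pos: [0.6049, 0.0157, 0.1861]
orientation: [-0.002, 0.776, 0.631, -0.002]
force: [-12.5, 3.9, 8.8]
finger_gap: 0.009
grasp_force: 30.0
```

```bash
cat > lid.py <<'E'
from h import *
np.set_printoptions(precision=4,suppress=True)
s=readout.get_state();print(s["time"],s["eef_pos"],s["force"],s["moment"],s["finger_gap"],s["grasp_force"])
y=np.radians(-11.8); k=np.array([np.cos(y),np.sin(y)]); Hn=np.array([.5715,.0225])+.150*k
for n in("side","top"):
    c=cam(n); hsv=cv2.cvtColor(c["img"],cv2.COLOR_RGB2HSV)
    m=(hsv[...,0]>82)&(hsv[...,0]<102)&(hsv[...,1]>120)&(hsv[...,2]>35)&(c["z_map"]>0)
    P=np.array([at_depth(c,u,v) for v,u in np.argwhere(m) if 200<u<420 and 60<v<280])
    a=-(P[:,:2]-Hn)@k; q=np.c_[a,P[:,2]-.112]; lat=(P[:,:2]-Hn)@[-k[1],k[0]]
    r=np.hypot(*q.T); q=q[(r>.03)&(r<.2)&(abs(lat)<.125)]; ang=np.degrees(np.arctan2(q[:,1]-0,q[:,0]))
    q=q[ang>8] if s["time"]>12.3 else q
    if len(q)<20: continue
    vx,vy,x0,y0=cv2.fitLine(q.astype(np.float32),cv2.DIST_HUBER,0,.01,.01).ravel(); print(n,len(q),"slope deg",np.degrees(np.arctan(vy/vx)),"hinge dist",abs(vx*y0-vy*x0))
for n in("side","top"):
    for r in imaging.place_of(n,"lid_handle")[:1]: print(n,r, np.array(r["position"])*[400,640])
E
python3 lid.py
```

```text
13.25 [0.6049 0.0157 0.1861] [-12.5091   3.8549   8.7819] [0.4854 2.2546 0.0088] 0.008961345287089433 30.001645982265472
side 2113 slope deg 24.39377 hinge dist 0.018167824
top 387 slope deg 24.448479 hinge dist 0.01714218
```

>>> {"fn": "carry_out", "kwargs": {"plan": [{"dx":0.045,"dy":-0.01,"dz":0.053,"turn":0},{"dx":0.094,"dy":-0.02,"dz":0.102,"turn":0},{"dx":0.148,"dy":-0.031,"dz":0.147,"turn":0},{"dx":0.203,"dy":-0.042,"dz":0.19,"turn":0},{"dx":0.26,"dy":-0.054,"dz":0.229,"turn":0},{"dx":0.318,"dy":-0.066,"dz":0.266,"turn":0},{"dx":0.38,"dy":-0.079,"dz":0.301,"turn":0},{"dx":0.443,"dy":-0.093,"dz":0.333,"turn":0},{"dx":0.51,"dy":-0.107,"dz":0.363,"turn":0},{"dx":0.579,"dy":-0.121,"dz":0.392,"turn":0},{"dx":0.579,"dy":-0.121,"dz":0.392,"turn":0},{"dx":0.579,"dy":-0.121,"dz":0.392,"turn":0}]}}

```text
time: 14.65
eef_pos: [0.6653, 0.0029, 0.2258]
orientation: [0.0, 0.776, 0.631, 0.0]
force: [-4.9, -0.8, 6.6]
finger_gap: 0.0092
grasp_force: 30.0
```

```bash
python3 lid.py; python3 - <<'E'
from h import *
c=cam("side");cv2.imwrite("pics/f1.png",cv2.resize(c["img"][80:290,200:470],(771,600),interpolation=2)[:,:,::-1])
E
```

```text
14.65 [0.6653 0.0029 0.2258] [-4.9451 -0.8008  6.5782] [0.0533 0.8832 0.0204] 0.009245166995787316 30.000733137130737
side 1400 slope deg 53.125927 hinge dist 0.0032574013Traceback (most recent call last):
  File "lid.py", line 9, in <module>
    a=-(P[:,:2]-Hn)@k; q=np.c_[a,P[:,2]-.112]; lat=(P[:,:2]-Hn)@[-k[1],k[0]]
        ~^^^^^^
IndexError: too many indices for array: array is 1-dimensional, but 2 were indexed
```

View pics/f1.png

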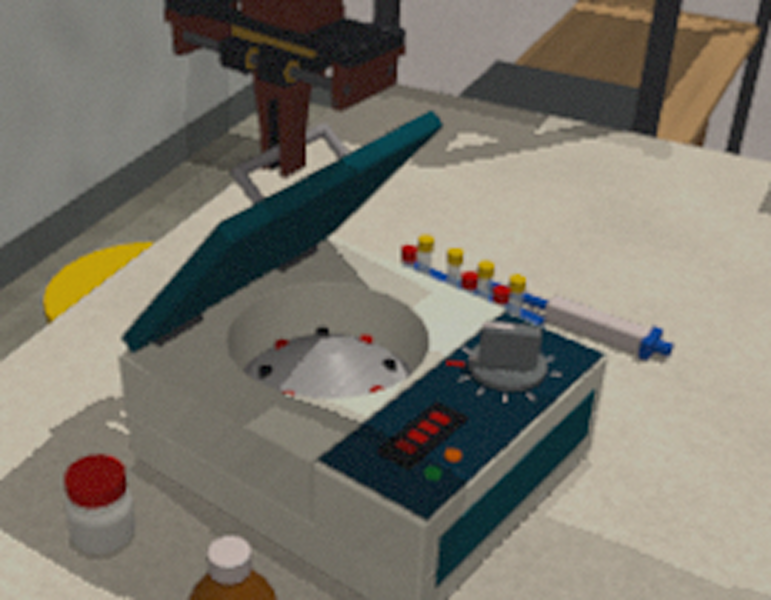

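```bash
python3 - <<'E'
from h import *
y=np.radians(-11.8); k=np.array([np.cos(y),np.sin(y)]); Hn=np.array([.5715,.0225])+.150*k
c=cam("side"); hsv=cv2.cvtColor(c["img"],cv2.COLOR_RGB2HSV)
m=(hsv[...,0]>80)&(hsv[...,0]<104)&(hsv[...,1]>110)&(c["z_map"]>0)
P=np.array([at_depth(c,u,v) for v,u in np.argwhere(m) if 235<u<360 and 110<v<205])
a=-(P[:,:2]-Hn)@k; z=P[:,2]-.112; lat=(P[:,:2]-Hn)@[-k[1],k[0]]
for lo,hi in((-.12,.11),(-.12,.03),(.0,.11)):
    s=(lat>lo)&(lat<hi)&(np.hypot(a,z)>.03)&(np.hypot(a,z)<.185)
    q=np.c_[a,z][s].astype(np.float32)
    for _ in range(4):
        vx,vy,x0,y0=cv2.fitLine(q,cv2.DIST_HUBER,0,.01,.01).ravel(); d=vx*(q[:,1]-y0)-vy*(q[:,0]-x0); q=q[abs(d)<.006]
    print(lo,hi,s.sum(),len(q),np.degrees(np.arctan(vy/vx)),"off",vx*y0-vy*x0)
D=np.array([.4743,-.013]); 
E
python3 d.py | sed -n '/side/,$p'
```

```text
-0.12 0.11 899 897 51.09611 off -0.0002672933
-0.12 0.03 517 515 51.091393 off -0.0002020821
0.0 0.11 505 504 51.096428 off -0.00032221153
side red 12 [ 0.5135 -0.0022] 0.040705055355296726 15.376290889424531
  stripe 37 [ 0.4927 -0.0166] -11.15654373058625 pca -158.36710446104556
   dial_grip 0.66 [ 0.473  -0.0084] 105.60368386091618
   dial_pointer 0.65 [0.5089 0.0012] 22.247162539157014
   red_mark 0.61 [ 0.5089 -0.0011] 18.947299699693236d.py:10: RuntimeWarning: Mean of empty slice.
  w=P[k]; d=w.mean(0)-D; print(n,"red",k.sum(),w.mean(0),np.linalg.norm(d),np.degrees(np.arctan2(d[1],d[0])))
  ret = um.true_divide(
```

The lid is at 51.1°, fitted on its underside plane with a hinge offset of about 0 mm. It is held at 30 N, and the dial and neighbouring items are unmoved. Handing in.

```bash
python3 -c "
from bench import ctrl; print(ctrl.finish_job())"
```

```text
the job is handed in; nothing more can be done
None
```

The job is handed in: with the lid shut I turned the dial clockwise to the red mark (within about 2°), and the gripper now holds the lid open at about 51°, with the items beside the machine looking undisturbed in the last picture. My first try at the handle closed on top of the bar, because the fingertips sit about 21 mm higher than the TCP reading; I lowered the gripper and the second grasp held.

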